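# Unlock the medicine drawer and hold the key turned

### The job

Take the square-headed key (the widest head of the three) out of the key block, push it fully home in the lock on top of the white medicine case, working it past the sticky wafers, and turn it a quarter turn clockwise so that the drawer springs ajar. The lock is sprung and locks again by itself, so finish while still holding the key turned: keep gripping it and do not let it go. Leave the other two keys in the block and everything else on the counter where it is.

Things in the scene. Friction and masses are not known exactly. Their poses are not given: they have to be found in the camera images.
- med_key_grip (a point): Square-headed key, upright in one of the key block's three slots. This point is the middle of where to grip its black plastic head, 30 mm above the underside of its steel collar. z up out of the head, x along the head's and blade's width, y through their thickness. Head 32 mm wide (x), 12 mm thick (y), from 11 to 47 mm above the collar's underside; the collar is 24 x 10 mm.
- key_shoulder (a point): Point of the square-headed key on its axis at the underside of the collar (30 mm below the grip point), same axes. With the key fully home it lies at the lock's face.
- key_tip (a point): End of the square-headed key's blade, 34 mm below key_shoulder, same axes. The blade is 10 mm wide (x) and 4 mm thick (y), its last 7 mm tapering to 2 x 1.6 mm.
- med_key: The square-headed key as a whole, about 30 g; origin and axes as key_shoulder. It is reversible: it works the same turned half round about z.
- keyway (a point): Mouth of the keyway, centre of the lock's brass face, 126 mm above the counter; turns with the plug. z up, x along the long side of the slot, y across it. Slot 11 x 5 mm, 38 mm deep; bevelled mouth 18 x 12 mm at the face, narrowing to the slot 4 mm down.
- lock_housing: Lock housing: 50 mm steel rosette level with the lock's 26 mm face, 6 mm above the flat case top; origin as keyway. Inside, three sticky sprung wafers stand into the slot's narrow ends 10.5, 17.5 and 24.5 mm down; each takes 5 to 15 N of push as the blade's taper passes (rocking the key slightly about its axis helps). Only with the key (nearly) home are all drawn in so that the plug can turn.
- lock_plug (a joint): Angle of the lock's plug in rad: 0 at rest, grows clockwise seen from above, stops at 1.57 (a quarter turn). A spring of 0.03 N m at 0 to 0.08 N m at the quarter turn turns it back whenever the key is let go. The key has 0.1 to 0.2 rad of play in the slot and must be turned that much farther than the plug.
- med_drawer (a joint): How far the drawer of the medicine case is out, in m: 0 shut. The bolt holds it until the plug is past about 1.1 rad; then a spring kicks it about 17 mm out of the front of the case.
- med_case: White steel medicine case screwed to the counter, 240 deep (x) x 300 wide (y) x 120 mm high, with one drawer; drawer front and bar handle face -x. Origin at the middle of its underside, x to its back, z up. The lock's axis stands at x = -70 mm, y = 0, 50 mm behind the front edge.
- key_block: Aluminium key block fixed to the counter, 172 (x) x 44 (y) x 44 mm high: three square 12 mm slots, 38 mm deep, in a row along its x, 56 mm apart, each with a key standing in it, collar on the block's top, head width along the row. The square-headed key may be in any of them. Origin at the middle of its underside.
- round_key_grip (a point): Key with a small round head (26 mm disc, 12 mm thick) and a tubular shank 9 mm across, for another lock; point 30 mm above the underside of its collar. Stays in the key block. A bystander.
- slim_key_grip (a point): Key with a slim tall head (18 mm wide, 12 mm thick, 42 mm high) and a 7 mm wide blade, for another lock; point 30 mm above the underside of its collar. Stays in the key block. A bystander.
- pill_bottle_mid (a point): Amber pill bottle, 34 mm across, 60 mm high, standing on the rear of the medicine case; its centre. A bystander.
- drop_bottle_mid (a point): Small white dropper bottle, 30 mm across, 65 mm high; its centre. A bystander.
- mixing_cup_mid (a point): Clear mixing cup, 60 mm across, 45 mm high; its centre. A bystander.
- wedge_tub_mid (a point): Low round blue tub, 92 mm across, 28 mm high; its centre. A bystander.
- powder_jar_mid (a point): White jar, 90 mm across, 85 mm high; its centre. A bystander.
- bond_pen_mid (a point): Black adhesive pen lying flat, 115 mm long, 12 mm high; near its middle. A bystander.
- tweezers_mid (a point): Steel tweezers lying flat, 143 mm long, 4 mm high; near the middle. A bystander.

How it is judged:
On the way, in this order (a step that is already met when the one before it is completed fails the run):
1. the square-headed key is lifted out of the key block in the gripper (height (world z) of key_tip above 0.048 m and contact force between the fingers and med_key above 1 N), for 0.1 s.
2. the key is fully home in the lock (z of key_shoulder in the frame of keyway between -0.004 and 0.0025 m and horizontal distance between key_shoulder and keyway below 0.003 m and angle between key_shoulder's own z axis and vertical below 0.12 rad), for 0.1 s.
At the end, for the whole second after the job is handed in: The square-headed key is fully home (collar within 2.5 mm of the lock's face, within 3 mm of its axis, upright within 0.12 rad), still gripped by the fingers (over 1 N) and held still with the plug turned past 1.3 rad of its 1.57; the drawer stands at least 7 mm out (all of step 2 and value of joint lock_plug above 1.3 rad and value of joint med_drawer above 0.007 m and contact force between the fingers and med_key above 1 N and velocity of joint lock_plug between -0.15 and 0.15 rad/s); the arm keeps its last pose, push and grip.
It fails at once if one of the other two keys was disturbed (moved over 15 mm) (distance of any of round_key_grip, slim_key_grip from where it was at the start of the episode above 0.015 m).
It fails at once if something else on the counter was disturbed (moved over 25 mm) (distance of any of pill_bottle_mid, drop_bottle_mid, mixing_cup_mid, wedge_tub_mid, powder_jar_mid, bond_pen_mid, tweezers_mid from where it was at the start of the episode above 0.025 m).
It also fails if it takes over 45 s, if anything falls off the work surface, if the arm or the gripper's body presses on something with over 40 N, if the wrist force passes 120 N, or if a joint passes its speed limit or range.

### The arm

A 6-joint arm with a two-finger parallel gripper is mounted at the origin on the work surface. World frame = base frame: x ahead of the robot, y to its left, z up, the work surface at z = 0. Lengths are in m, angles in rad, forces in N, time in s.
With the tool pointing down it reaches from about 0.3 to 0.875 m from the base axis. Payload 6.4 kg.
Tool frame: the origin (TCP) lies midway between the tips of the shut fingers; the grasp point (between the pads) lies 19 mm behind it; z points along the fingers, y is the direction in which the jaws open and shut (so a half turn about z gives the same grasp; the last joint's range is limited). The gripper opens to 85 mm and grips with 20 to 120 N. Pads are 22 mm wide; open, the fingers measure 114 mm over their backs; the gripper's body (76 mm by 85 mm) begins 54 mm behind the grasp point. The pads swing forward as they close: fully open they stand 13 mm farther back than shut.
Start: joints at [-1.387, 0.181, 1.607, -0, 1.354, -0.206], TCP at [0.219, -0.532, 0.231] pointing down, gripper open.
Joint ranges: [-2.99, 2.99], [-0.89, 2.07], [0.3, 2.58], [-1.14, 4.28], [0, 2.63], [-3.12, 3.12]. Speed limits (rad/s): [2.57, 2.57, 3.01, 3.14, 3.14, 3.14].

### API

Orientations are given as a unit quaternion [w, x, y, z].
In Python, from bench import ctrl gives the robot as it stands.
- The arm moves only by the tool apply_moves, never from a script. Its argument "plan" is a list of rows, each an object with "translation": the shift along the tool's x, y, z in m, a list of three; "angular": the turn, a rotation vector about the tool's x, y, z in rad, a list of three; "hand": the finger opening in m, from 0 to 0.0854. In form: [{"translation": [x, y, z], "angular": [rx, ry, rz], "hand": hand}, ...]. A call has 1 to 10 rows; each row shifts and turns the commanded pose from where the row before left it, along the tool's axes as they then stand; what a row does not reach is not made up. A row lasts 1/8 s, in which the tool goes at most 62.5 mm and 10.7 degrees, less where a joint would pass 70% of its speed; a pose out of reach is approached as far as the arm can. A call with a gripper value outside its range is refused whole. The fingers move at their own pace and stop on an object; the grip force is fixed at half the most. Time passes only in rows, so rows that do not move let the fingers close. It gives the time, the measured TCP pose, the force and the opening at its end, in the units of the state.
- ctrl.get_obs(): the state, without advancing time (a new reading comes with each control period).
- ctrl.camera(name): name is "scene" or "top" or "wrist"; returns a dict with "img" (420x560x3 uint8, red, green, blue), "K" (3x3 intrinsics, pixels), "eye" and "orientation" of the camera in the world. Camera axes: x right, y up, looking along -z (the intrinsics and any distortion apply to the point x, -y, -z); pixel columns grow to the right and rows downward; lengths in m; the calibration is good to about 2 mm. A picture is of the moment at which its call begins. There is no depth.
- ctrl.hand_in(): hands the job in, once; it reports no verdict.
The state is a dict: "time_s": time; "q": joint angles; "dq": joint speeds; "joint_efforts": joint torques, N m; "eef_pos": TCP position; "eef_rot": TCP orientation; "wrist_force": force on the tool from outside, world axes, zero at the start; "torque": the same for the moment, N m; "opening": opening from 0.0 (shut) to 1.0 (fully open).
Only numpy, scipy, OpenCV 4.12 (cv2) and the standard library are available. Lean on these libraries where they do the work, as an engineer would, in place of code of your own. Each camera call takes 0.05 s, during which the arm holds its last target.

## Working session

There is one attempt and no reset: what is moved stays moved. The work goes in short steps, Python scripts to look and compute and a tool call to move; the robot and the scene stay as the last step left them, time stands still between calls to the robot, and variables do not carry over. Pictures are saved under pics/ and viewed, and the job is handed in when it is done.

Besides the shell and the picture viewer there is one more tool, called after ">>>" by a JSON object that holds its "api" and its "payload". apply_moves: Moves the arm, as the interface text tells. Its arguments: {"type":"object","properties":{"plan":{"type":"array","items":{"type":"object","properties":{"translation":{"type":"array","items":{"type":"number"}},"angular":{"type":"array","items":{"type":"number"}},"hand":{"type":"number"}}}}},"required":["plan"]}

```bash
ls; mkdir -p pics
cat > h.py <<'E'
import numpy as np,cv2
from scipy.spatial.transform import Rotation as R
from bench import ctrl
def rot(q): return R.from_quat([q[1],q[2],q[3],q[0]])
def snap(name,f):
    c=ctrl.camera(name); cv2.imwrite('pics/'+f,c['img'][:,:,::-1]); np.savez('pics/'+f[:-4]+'.npz',**{k:np.array(v) for k,v in c.items()}); return c
def load(f): return dict(np.load('pics/'+f+'.npz'))
def ray(c,u,v):
    d=np.linalg.inv(c['K'])@[u,v,1]; d=np.array([d[0],-d[1],-d[2]])
    return np.array(c['eye']),rot(c['orientation']).apply(d/np.linalg.norm(d))
def onz(c,u,v,z):
    e,d=ray(c,u,v); return e+d*(z-e[2])/d[2]
def proj(c,p):
    x=rot(c['orientation']).inv().apply(np.array(p)-c['eye']); y=c['K']@[x[0],-x[1],-x[2]]; return y[:2]/y[2]
def tri(*a):
    A=0;b=0
    for c,u,v in a:
        e,d=ray(c,u,v); M=np.eye(3)-np.outer(d,d); A=A+M; b=b+M@e
    p=np.linalg.solve(A,b)
    return p,[np.round(proj(c,p)-[u,v],1) for c,u,v in a]
E
python3 - <<'E'
from h import *
np.set_printoptions(precision=4,suppress=True)
for n in ['scene','top','wrist']:
    c=snap(n,n+'0.png'); print(n,{k:v for k,v in c.items() if k!='img'})
print(ctrl.get_obs())
E
```

```text
pics
scene {'K': array([[409.6696,   0.    , 272.8494],
       [  0.    , 409.6696, 202.1629],
       [  0.    ,   0.    ,   1.    ]]), 'eye': array([1.2892, 0.1304, 0.924 ]), 'orientation': array([0.5796, 0.2333, 0.2783, 0.7295])}
top {'K': array([[395.9916,   0.    , 282.487 ],
       [  0.    , 395.9916, 213.4276],
       [  0.    ,   0.    ,   1.    ]]), 'eye': array([ 0.4829, -0.0058,  1.2005]), 'orientation': array([-0.7022, -0.0191,  0.0293,  0.7111])}
wrist {'K': array([[344.3275,   0.    , 276.2597],
       [  0.    , 344.3275, 211.8977],
       [  0.    ,   0.    ,   1.    ]]), 'eye': array([ 0.2793, -0.5061,  0.3737]), 'orientation': array([ 0.8235, -0.1084,  0.0732, -0.5521])}
{'time_s': 0.15, 'q': array([-1.3873,  0.1814,  1.6077, -0.    ,  1.3538, -0.2063]), 'dq': array([-0.0022, -0.0024, -0.0037,  0.0008,  0.0009,  0.0012]), 'joint_efforts': array([  0.0009, -44.5262, -35.1695,  -0.0004,   0.0058,  -0.    ]), 'eef_pos': array([ 0.2184, -0.5315,  0.2306]), 'eef_rot': array([-0.0007,  0.9811,  0.1937,  0.    ]), 'wrist_force': array([ 0.3245, -0.8162, -0.2934]), 'torque': array([-0.0191, -0.0169, -0.0024]), 'opening': 0.9969201444482257}
```

View pics/scene0.png

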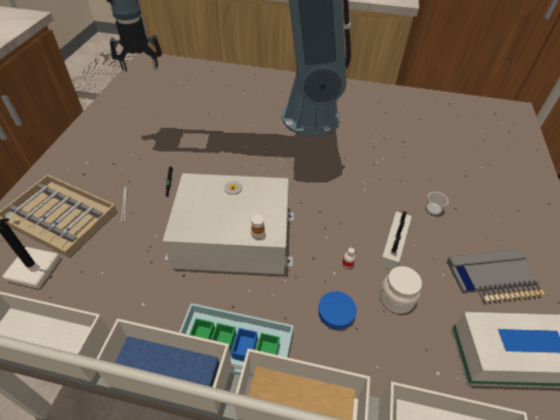

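View pics/top0.png

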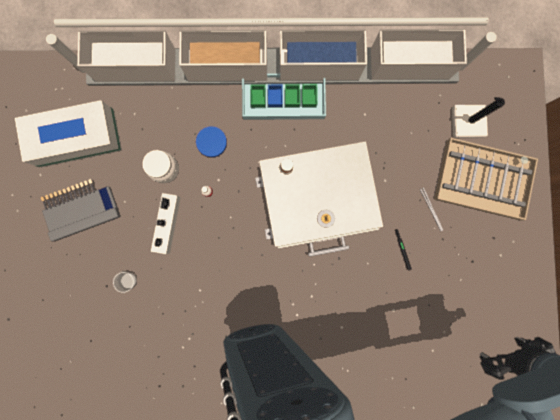

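View pics/wrist0.png

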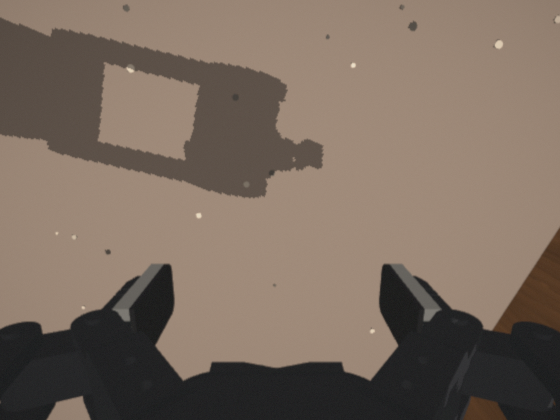

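Run:
```python
from h import *
np.set_printoptions(precision=4,suppress=True)
t=load('top0');s=load('scene0')
a=cv2.resize(t['img'][180:265,135:195],None,fx=7,fy=7,interpolation=cv2.INTER_CUBIC)
b=cv2.resize(s['img'][200:275,375:425],None,fx=7.9,fy=7.9,interpolation=cv2.INTER_CUBIC)
h=595
im=np.zeros((h,800,3),np.uint8);im[:min(h,a.shape[0]),:a.shape[1]]=a[:h];b=b[:h];im[:b.shape[0],400:400+min(400,b.shape[1])]=b[:,:400]
cv2.imwrite('pics/z0.png',im[:,:,::-1])
for z in (0.044,): print([onz(t,*p,z) for p in [(160,196),(177,196),(152,251),(166,253)]])
print('lock',onz(t,326,218,.126),onz(s,233,187,.126))
```

```text
[array([0.6174, 0.3344, 0.044 ]), array([0.6168, 0.2849, 0.044 ]), array([0.4575, 0.3562, 0.044 ]), array([0.4512, 0.3158, 0.044 ])]
lock [ 0.5425 -0.1401  0.126 ] [ 0.5413 -0.1347  0.126 ]
```

View pics/z0.png

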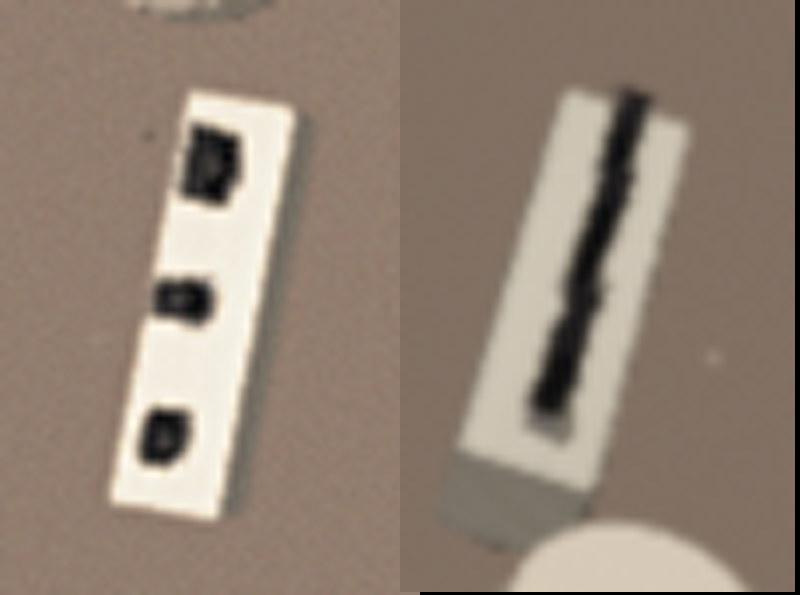

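```bash
cat >> h.py <<'E'
def cur():
    o=ctrl.get_obs(); return np.array(o['eef_pos']),rot(o['eef_rot'])
def delta(target):
    p,r=cur(); return r.inv().apply(np.array(target)-p)
def yaw():
    x=cur()[1].apply([1,0,0]); return np.arctan2(x[1],x[0])
E
python3 - <<'E'
from h import *
np.set_printoptions(precision=4,suppress=True)
t=load('top0');s=load('scene0');w=load('wrist0')
p,r=cur()
print('cam in tool',r.inv().apply(w['eye']-p), 'fwd',r.inv().apply(ray(w,280,210)[1]),'xcam',r.inv().apply(rot(w['orientation']).apply([1,0,0])))
P=[onz(t,135+u/7,180+v/7,.044) for u,v in [(190,92),(297,105),(220,520),(110,503)]]
print(np.array(P),np.mean(P,0), np.linalg.norm(P[1]-P[0]),np.linalg.norm(P[3]-P[0]))
d=P[0]-P[3]; print('yaw',np.arctan2(d[1],d[0]))
print('head',onz(t,135+211/7,180+165/7,.091))
# key head scene top
print(yaw(), delta([.49,-.17,.29]))
for f,(a,b,c_,d_) in (('top0',(200,240,305,350)),('scene0',(170,205,215,250))):
    i=load(f)['img'][a:b,c_:d_]; cv2.imwrite('pics/zl_'+f+'.png',cv2.resize(i,None,fx=10,fy=10,interpolation=cv2.INTER_CUBIC)[:,:,::-1])
E
```

```text
cam in tool [ 0.066  -0.0006 -0.1431] fwd [-0.2542  0.0111  0.9671] xcam [-0.0004  1.     -0.0004]
[[0.6257 0.3283 0.044 ]
 [0.6197 0.2837 0.044 ]
 [0.4475 0.3145 0.044 ]
 [0.4551 0.3599 0.044 ]] [0.537  0.3216 0.044 ] 0.04497766902614722 0.17352726378552888
yaw -0.1833002078143791
head [0.5904 0.3061 0.091 ]
0.3897786695942634 [ 0.3886 -0.2312 -0.059 ]
```

View pics/zl_top0.png

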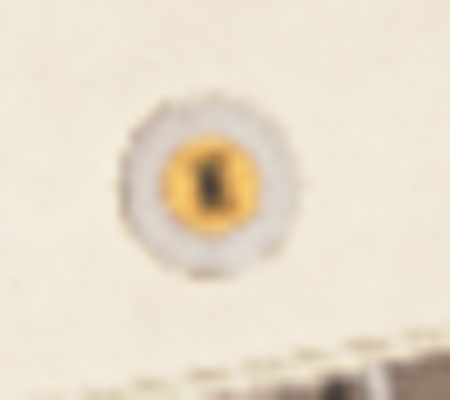

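>>> {"api": "apply_moves", "payload": {"plan": [{"translation": [0.039, -0.023, -0.006], "angular": [0, 0, 0], "hand": 0.0854}, {"translation": [0.039, -0.023, -0.006], "angular": [0, 0, 0], "hand": 0.0854}, {"translation": [0.039, -0.023, -0.006], "angular": [0, 0, 0], "hand": 0.0854}, {"translation": [0.039, -0.023, -0.006], "angular": [0, 0, 0], "hand": 0.0854}, {"translation": [0.039, -0.023, -0.006], "angular": [0, 0, 0], "hand": 0.0854}, {"translation": [0.039, -0.023, -0.006], "angular": [0, 0, 0], "hand": 0.0854}, {"translation": [0.039, -0.023, -0.006], "angular": [0, 0, 0], "hand": 0.0854}, {"translation": [0.039, -0.023, -0.006], "angular": [0, 0, 0], "hand": 0.0854}, {"translation": [0.039, -0.023, -0.006], "angular": [0, 0, 0], "hand": 0.0854}, {"translation": [0.039, -0.023, -0.006], "angular": [0, 0, 0], "hand": 0.0854}]}}

```text
time_s: 1.4
eef_pos: [0.4925, -0.1695, 0.2913]
eef_rot: [-0.0, 0.981, 0.194, -0.0]
wrist_force: [1.3, -0.0, -0.6]
opening: 1.0
```

Run:
```python
from h import *
np.set_printoptions(precision=4,suppress=True)
c=snap('wrist','w1.png'); o=ctrl.get_obs(); print(cur()[0],o['eef_rot'],yaw(),o['q'],o['dq'], proj(c,[.542,-.138,.126]))
```

```text
[ 0.4951 -0.1657  0.2922] [-0.0009  0.9808  0.1951  0.0017] 0.39262654284299253 [-0.5528  0.0128  1.6659  0.0036  1.4616  0.625 ] [-0.0664 -0.02    0.0261 -0.0227 -0.0121 -0.132 ] [264.752  128.9873]
```

View pics/w1.png

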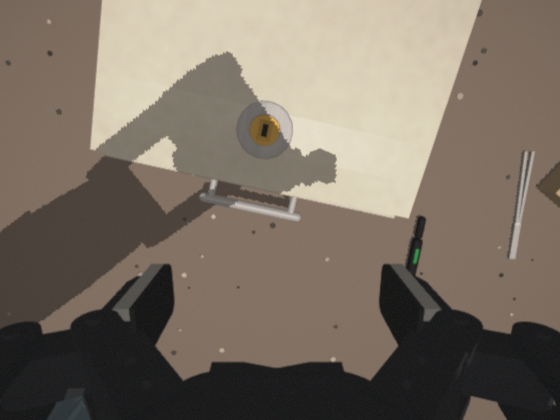

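```bash
cat >> h.py <<'E'
def brass(c,roi):
    u0,v0,u1,v1=roi; im=cv2.cvtColor(c['img'][v0:v1,u0:u1],cv2.COLOR_RGB2HSV)
    m=cv2.inRange(im,(10,110,60),(35,255,255)); cs,_=cv2.findContours(m,cv2.RETR_EXTERNAL,cv2.CHAIN_APPROX_NONE)
    k=max(cs,key=cv2.contourArea); k=cv2.convexHull(k); e=cv2.fitEllipse(k)
    return (e[0][0]+u0,e[0][1]+v0),e[1],e[2]
def slot(c,ctr,rad,z):
    # dark pixels near centre -> world points on z plane -> PCA yaw
    u0,v0=int(ctr[0]-rad),int(ctr[1]-rad); S=8
    g=cv2.cvtColor(c['img'],cv2.COLOR_RGB2GRAY)[v0:v0+2*rad+1,u0:u0+2*rad+1]
    g=cv2.resize(g,None,fx=S,fy=S,interpolation=cv2.INTER_CUBIC)
    th=(int(g.min())+int(np.median(g)))/2
    m=(g<th).astype(np.uint8); cs,_=cv2.findContours(m,cv2.RETR_EXTERNAL,cv2.CHAIN_APPROX_NONE)
    k=max(cs,key=cv2.contourArea)[:,0,:]
    P=np.array([onz(c,u0+(x+.5)/S-.5,v0+(y+.5)/S-.5,z)[:2] for x,y in k])
    r=cv2.minAreaRect((P*1e4).astype(np.float32))
    return P,np.array(r[0])/1e4,np.array(r[1])/10,cv2.boxPoints(r)/1e4
E
python3 - <<'E'
from h import *
np.set_printoptions(precision=4,suppress=True)
t=load('top0');s=load('scene0')
c=snap('wrist','w2.png'); print(ctrl.get_obs()['dq'],cur()[0],c['eye'])
bw=brass(c,(235,100,295,160)); bt=brass(t,(305,200,350,240)); bs=brass(s,(215,170,250,205)); print(bw,bt,bs)
print('w',onz(c,*bw[0],.126),'t',onz(t,*bt[0],.126),'s',onz(s,*bs[0],.126))
print(tri((c,*bw[0]),(t,*bt[0])),tri((c,*bw[0]),(s,*bs[0])))
P,ce,sz,b=slot(c,bw[0],11,.122); print(ce,sz,b)
d=b[1]-b[0] if np.linalg.norm(b[1]-b[0])>np.linalg.norm(b[2]-b[1]) else b[2]-b[1]; print('slot yaw',np.arctan2(d[1],d[0]))
i=c['img'][110:150,245:285]; cv2.imwrite('pics/zw2.png',cv2.resize(i,None,fx=12,fy=12,interpolation=cv2.INTER_CUBIC)[:,:,::-1])
E
```

```text
[-0.0643 -0.005   0.0271 -0.0385 -0.0058 -0.0642] [ 0.4938 -0.1677  0.2918] [ 0.5554 -0.1403  0.4357]
((267.61322021484375, 135.05612564086914), (29.30586814880371, 29.81340217590332), 176.45367431640625) ((325.6776294708252, 218.0703887939453), (8.268640518188477, 8.714367866516113), 144.7288360595703) ((232.63402938842773, 186.65474128723145), (5.644466400146484, 8.773294448852539), 91.16996002197266)
w [ 0.5411 -0.1379  0.126 ] t [ 0.5423 -0.1392  0.126 ] s [ 0.5402 -0.136   0.126 ]
(array([ 0.5417, -0.1379,  0.1366]), [array([-0., -0.]), array([0., 0.])]) (array([ 0.5408, -0.1369,  0.1262]), [array([-1.1, -0. ]), array([-0.4,  0. ])])
[ 0.541  -0.1378] [10.816   4.8391] [[ 0.5352 -0.1365]
 [ 0.5361 -0.1412]
 [ 0.5467 -0.1392]
 [ 0.5458 -0.1345]]
slot yaw 0.18612553
```

View pics/zw2.png

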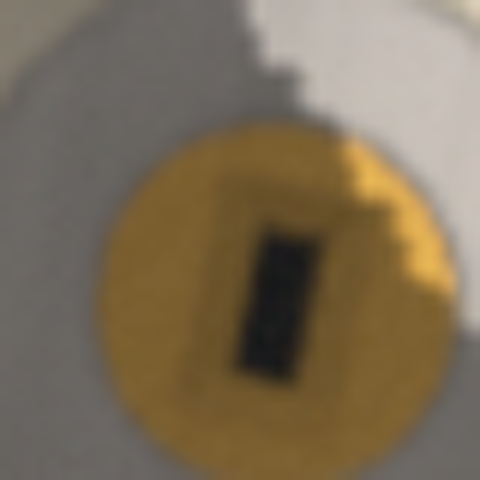

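Run:
```python
from h import *
np.set_printoptions(precision=4,suppress=True)
print(delta([.585,.305,.26]),yaw())
```

```text
[ 0.2658 -0.4014  0.0323] 0.39439345687151955
```

>>> {"api": "apply_moves", "payload": {"plan": [{"translation": [0.0266, -0.0401, 0.003], "angular": [0, 0, 0], "hand": 0.0854}, {"translation": [0.0266, -0.0401, 0.003], "angular": [0, 0, 0], "hand": 0.0854}, {"translation": [0.0266, -0.0401, 0.003], "angular": [0, 0, 0], "hand": 0.0854}, {"translation": [0.0266, -0.0401, 0.003], "angular": [0, 0, 0], "hand": 0.0854}, {"translation": [0.0266, -0.0401, 0.003], "angular": [0, 0, 0], "hand": 0.0854}, {"translation": [0.0266, -0.0401, 0.003], "angular": [0, 0, 0], "hand": 0.0854}, {"translation": [0.0266, -0.0401, 0.003], "angular": [0, 0, 0], "hand": 0.0854}, {"translation": [0.0266, -0.0401, 0.003], "angular": [0, 0, 0], "hand": 0.0854}, {"translation": [0.0266, -0.0401, 0.003], "angular": [0, 0, 0], "hand": 0.0854}, {"translation": [0.0266, -0.0401, 0.003], "angular": [0, 0, 0], "hand": 0.0854}]}}

```text
time_s: 2.75
eef_pos: [0.5858, 0.3016, 0.2607]
eef_rot: [0.0, 0.981, 0.193, -0.0]
wrist_force: [0.1, -0.5, 1.0]
opening: 1.002
```

>>> {"api": "apply_moves", "payload": {"plan": [{"translation": [0, 0, 0], "angular": [0, 0, -0.184], "hand": 0.0854}, {"translation": [0, 0, 0], "angular": [0, 0, -0.184], "hand": 0.0854}, {"translation": [0, 0, 0], "angular": [0, 0, -0.184], "hand": 0.0854}, {"translation": [0, 0, 0], "angular": [0, 0, -0.184], "hand": 0.0854}, {"translation": [0, 0, 0], "angular": [0, 0, -0.184], "hand": 0.0854}, {"translation": [0, 0, 0], "angular": [0, 0, -0.184], "hand": 0.0854}, {"translation": [0, 0, 0], "angular": [0, 0, -0.184], "hand": 0.0854}]}}

```text
time_s: 3.62
eef_pos: [0.5856, 0.3, 0.2607]
eef_rot: [-0.0, 0.666, 0.746, -0.001]
wrist_force: [-0.4, -0.1, -0.4]
opening: 1.001
```

>>> {"api": "apply_moves", "payload": {"plan": [{"translation": [0, 0, 0], "angular": [0, 0, -0.183], "hand": 0.0854}, {"translation": [0, 0, 0], "angular": [0, 0, -0.183], "hand": 0.0854}, {"translation": [0, 0, 0], "angular": [0, 0, -0.183], "hand": 0.0854}, {"translation": [0, 0, 0], "angular": [0, 0, -0.183], "hand": 0.0854}, {"translation": [0, 0, 0], "angular": [0, 0, -0.183], "hand": 0.0854}, {"translation": [0, 0, 0], "angular": [0, 0, -0.183], "hand": 0.0854}, {"translation": [0, 0, 0], "angular": [0, 0, -0.183], "hand": 0.0854}, {"translation": [0, 0, 0], "angular": [0, 0, 0], "hand": 0.0854}]}}

```text
time_s: 4.62
eef_pos: [0.5856, 0.3002, 0.2608]
eef_rot: [-0.0, 0.092, 0.996, -0.0]
wrist_force: [-0.3, 0.3, 0.8]
opening: 1.002
```

Run:
```python
from h import *
np.set_printoptions(precision=4,suppress=True)
c=snap('wrist','w3.png'); o=ctrl.get_obs(); print(cur()[0],o['eef_rot'],yaw(),o['q'],o['dq'])
```

```text
[0.5856 0.3004 0.2609] [-0.0003  0.0934  0.9956 -0.0002] 2.954436826534851 [ 0.294   0.3425  1.3481 -0.0002  1.4517 -1.0896] [ 0.0043 -0.0016 -0.0025 -0.0001 -0.0004  0.0167]
```

View pics/w3.png

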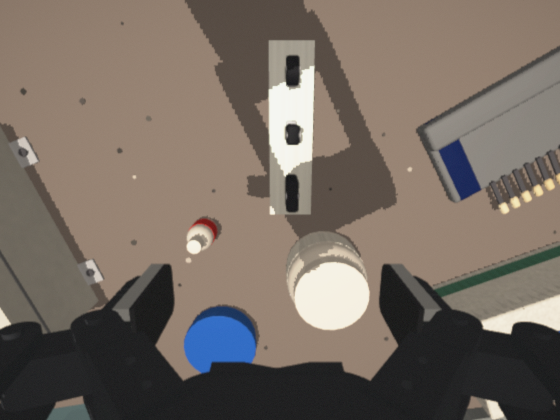

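Run:
```python
from h import *
np.set_printoptions(precision=4,suppress=True)
t=load('top0');c=load('w3')
i=c['img'][30:225,255:330]; cv2.imwrite('pics/zw3.png',cv2.resize(i,None,fx=3,fy=3,interpolation=cv2.INTER_CUBIC)[:,:,::-1])
i=c['img'][165:225,260:320]; cv2.imwrite('pics/zw3b.png',cv2.resize(i,None,fx=10,fy=10,interpolation=cv2.INTER_CUBIC)[:,:,::-1])
print('jar',onz(t,157,163,.085),onz(c,331,296,.085)); print(delta([.5,.33,.26]))
```

```text
jar [0.7068 0.3316 0.085 ] [0.7039 0.3356 0.085 ]
[0.0896 0.0132 0.0009]
```

View pics/zw3.png

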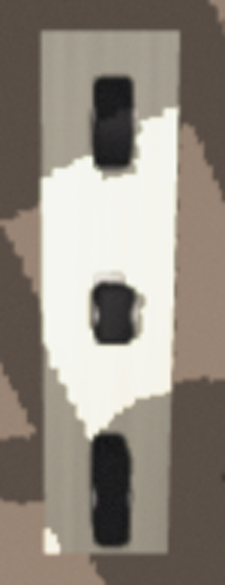

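View pics/zw3b.png

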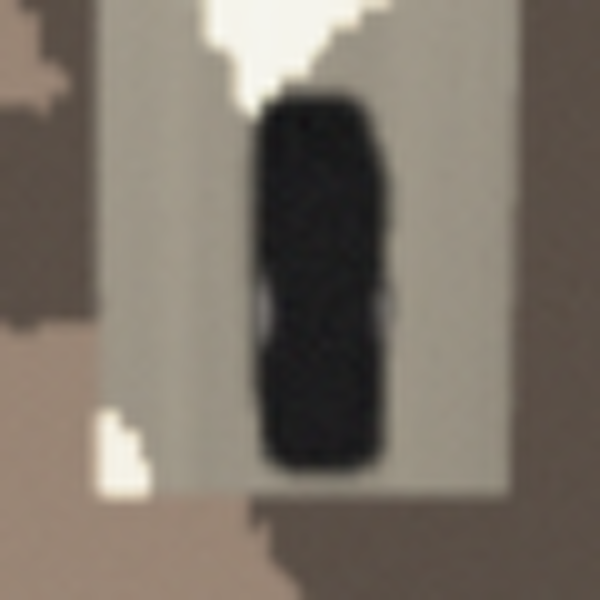

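Run:
```python
from h import *
np.set_printoptions(precision=4,suppress=True)
t=load('top0');c=load('w3')
px=[(269.5,214.7),(311,214.7),(315,40.3),(268.7,40.3)]
P=np.array([onz(c,u,v,.044) for u,v in px]);m=P.mean(0)
print(P,m,[np.linalg.norm(P[i]-P[(i+1)%4]) for i in range(4)])
d=(P[0]+P[1]-P[2]-P[3])[:2]; y=np.arctan2(d[1],d[0]); k=m[:2]+.056*np.array([np.cos(y),np.sin(y)]); print('yaw',y,'key',k)
tp=[(135+u/7,180+v/7) for u,v in [(190,92),(297,105),(220,520),(110,503)]]
for i in range(4): print(tri((c,*px[i]),(t,*tp[i])))
print('head in z.091', [onz(c,260+u/10,165+v/10,.091) for u,v in [(320,95),(320,470)]], onz(c,292,193,.091))
tgt=[k[0],k[1],.14]; print(delta(tgt))
```

```text
[[0.6182 0.2869 0.044 ]
 [0.6265 0.3312 0.044 ]
 [0.4566 0.3623 0.044 ]
 [0.4484 0.3189 0.044 ]] [0.5375 0.3248 0.044 ] [np.float64(0.04503629879873581), np.float64(0.17278572420315985), np.float64(0.04418796466872298), np.float64(0.17279959829773137)]
yaw -0.18366520450289664 key [0.5925 0.3146]
(array([0.6043, 0.2973, 0.1348]), [array([ 7.1, 11.4]), array([1.7, 3.7])])
(array([ 0.6471,  0.3257, -0.0745]), [array([-9.5, -7.9]), array([-3.8, -4.1])])
(array([ 0.4322,  0.3783, -0.1474]), [array([-5.9,  8.6]), array([-3.2,  2.8])])
(array([0.4641, 0.3208, 0.1543]), [array([  3.7, -12. ]), array([ 1.6, -2.5])])
head in z.091 [array([0.5719, 0.3178, 0.091 ]), array([0.6069, 0.3116, 0.091 ])] [0.5889 0.3148 0.091 ]
[-0.0042  0.0153  0.1209]
```

>>> {"api": "apply_moves", "payload": {"plan": [{"translation": [-0.002, 0.007, 0.02], "angular": [0, 0, -0.002], "hand": 0.0854}, {"translation": [-0.002, 0.0065, 0.03], "angular": [0, 0, -0.002], "hand": 0.0854}, {"translation": [0, 0, 0.03], "angular": [0, 0, 0], "hand": 0.0854}, {"translation": [0, 0, 0.02], "angular": [0, 0, 0], "hand": 0.0854}, {"translation": [0, 0, 0], "angular": [0, 0, 0], "hand": 0.07}]}}

```text
time_s: 5.3
eef_pos: [0.5904, 0.3132, 0.1584]
eef_rot: [-0.002, 0.09, 0.996, -0.001]
wrist_force: [0.3, -0.5, 0.2]
opening: 0.823
```

Run:
```python
from h import *
np.set_printoptions(precision=4,suppress=True)
c=snap('wrist','w4.png'); o=ctrl.get_obs(); print(cur()[0],o['eef_rot'],yaw(),o['dq'])
```

```text
[0.5915 0.3136 0.1604] [-0.0008  0.0896  0.996  -0.0003] 2.9621775472083196 [-0.     -0.0304 -0.0306 -0.0009  0.0045 -0.0023]
```

View pics/w4.png

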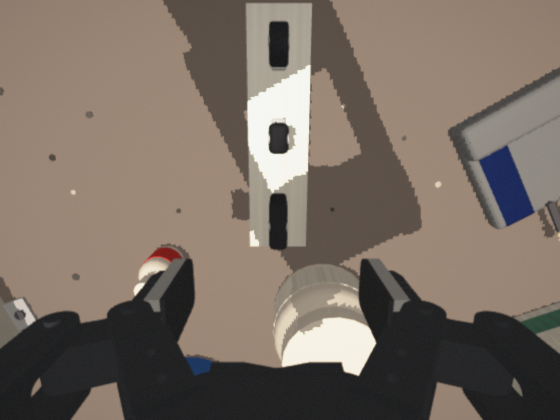

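Run:
```python
from h import *
np.set_printoptions(precision=4,suppress=True)
t=load('top0');a=load('w3');c=load('w4')
i=c['img'][185:255,240:320]; cv2.imwrite('pics/zw4.png',cv2.resize(i,None,fx=8,fy=8,interpolation=cv2.INTER_CUBIC)[:,:,::-1])
i=c['img'][0:20,240:320]; cv2.imwrite('pics/zw4t.png',cv2.resize(i,None,fx=8,fy=8,interpolation=cv2.INTER_CUBIC)[:,:,::-1])
g=cv2.cvtColor(c['img'],cv2.COLOR_RGB2GRAY)
for v in (200,215,230): 
    r=np.where(g[v,255:305]<60)[0]+255; print(v,r.min(),r.max())
```

```text
200 270 285
215 270 286
230 270 285
```

View pics/zw4.png

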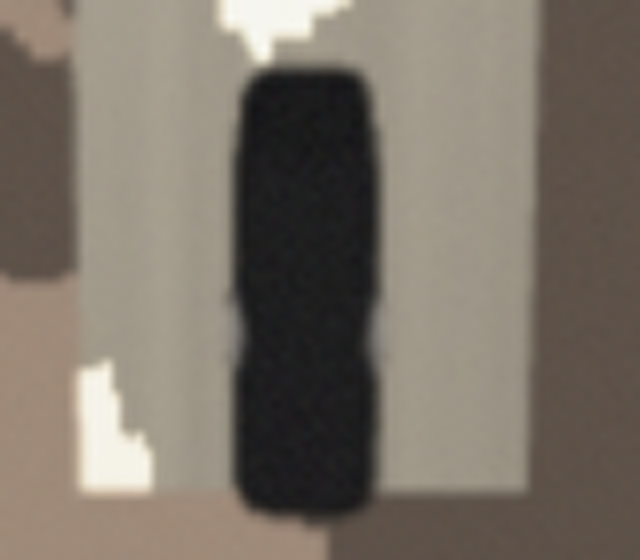

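View pics/zw4t.png

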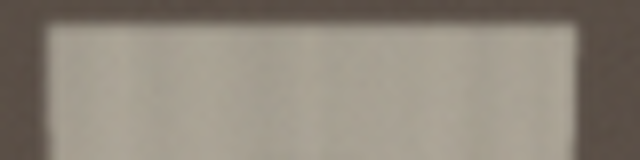

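Run:
```python
from h import *
np.set_printoptions(precision=4,suppress=True)
t=load('top0');a=load('w3');c=load('w4')
p3=[(269.5,214.7),(311,214.7),(315,40.3),(268.7,40.3)]
p4=[(240+77/8,185+493/8),(240+528/8,185+493/8),(240+578/8,22/8),(240+45/8,22/8)]
P=np.array([onz(c,u,v,.044) for u,v in p4]);m=P.mean(0)
print(m,[np.linalg.norm(P[i]-P[(i+1)%4]) for i in range(4)])
for i in range(4): print(tri((a,*p3[i]),(c,*p4[i])))
d=(P[0]+P[1]-P[2]-P[3])[:2]; y=np.arctan2(d[1],d[0]); k=m[:2]+.056*np.array([np.cos(y),np.sin(y)]); print('yaw',y,'key',k)
print('headtop far/near',onz(c,278.4,185+515/8,.091),onz(c,278.4,185+70/8,.091))
print('head top tri', tri((a,292,165+47),(c,278.4,185+64.2)))
print(cur()[0],yaw(),delta([*k,.055]))
```

```text
[0.5371 0.3247 0.044 ] [np.float64(0.04488956117648281), np.float64(0.1729434591469686), np.float64(0.04443734129193688), np.float64(0.17301370334030272)]
(array([0.6182, 0.2869, 0.044 ]), [array([-0.1, -0. ]), array([0.1, 0. ])])
(array([0.6274, 0.3312, 0.0409]), [array([-0.1, -0. ]), array([0.2, 0. ])])
(array([0.4576, 0.3615, 0.0497]), [array([-0.,  0.]), array([ 0.1, -0. ])])
(array([0.4493, 0.3187, 0.0483]), [array([-0.1,  0.1]), array([ 0.1, -0.1])])
yaw -0.18312052060321557 key [0.5922 0.3145]
headtop far/near [0.6066 0.312  0.091 ] [0.5702 0.3186 0.091 ]
head top tri (array([0.6081, 0.3117, 0.0868]), [array([0.1, 0. ]), array([-0.1, -0. ])])
[0.5915 0.3136 0.1604] 2.9621775472083196 [-0.0006  0.0011  0.1054]
```

>>> {"api": "apply_moves", "payload": {"plan": [{"translation": [0, 0.001, 0.035], "angular": [0, 0, 0], "hand": 0.07}, {"translation": [0, 0, 0.035], "angular": [0, 0, 0], "hand": 0.07}, {"translation": [0, 0, 0.025], "angular": [0, 0, 0], "hand": 0.07}, {"translation": [0, 0, 0.01], "angular": [0, 0, 0], "hand": 0.07}, {"translation": [0, 0, 0], "angular": [0, 0, 0], "hand": 0.03}, {"translation": [0, 0, 0], "angular": [0, 0, 0], "hand": 0.02}]}}

```text
time_s: 6.1
eef_pos: [0.5934, 0.315, 0.0582]
eef_rot: [0.001, 0.089, 0.996, 0.001]
wrist_force: [0.8, -0.1, -0.2]
opening: 0.403
```

Run:
```python
from h import *
np.set_printoptions(precision=4,suppress=True)
c=snap('wrist','w5.png'); o=ctrl.get_obs(); print(cur()[0],yaw(),o['opening'],o['wrist_force'])
```

```text
[0.5933 0.315  0.0582] 2.962767635847084 0.3142613487168445 [-0.0936 -0.3864  0.094 ]
```

View pics/w5.png

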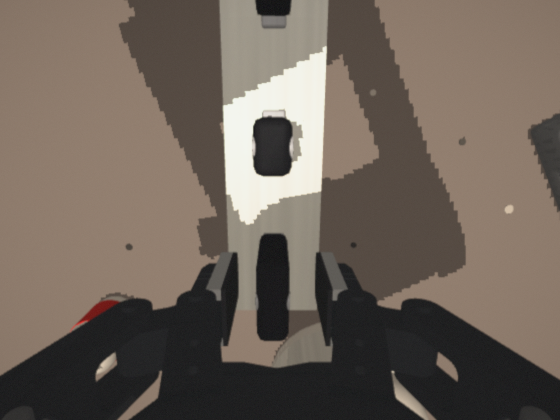

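>>> {"api": "apply_moves", "payload": {"plan": [{"translation": [0, -0.0015, 0.003], "angular": [0, 0, 0], "hand": 0.02}, {"translation": [0, 0, 0], "angular": [0, 0, 0], "hand": 0.0}, {"translation": [0, 0, 0], "angular": [0, 0, 0], "hand": 0.0}, {"translation": [0, 0, 0], "angular": [0, 0, 0], "hand": 0.0}, {"translation": [0, 0, 0], "angular": [0, 0, 0], "hand": 0.0}]}}

```text
time_s: 6.78
eef_pos: [0.592, 0.3131, 0.0537]
eef_rot: [0.0, 0.089, 0.996, 0.0]
wrist_force: [-1.1, -1.6, 4.2]
opening: 0.134
```

Run:
```python
from h import *
np.set_printoptions(precision=4,suppress=True)
c=snap('wrist','w6.png'); o=ctrl.get_obs(); print(cur()[0],yaw(),o['opening'],o['wrist_force'],o['torque'])
```

```text
[0.5921 0.3131 0.0537] 2.9627976948858405 0.13056215422276188 [-0.9454 -0.8524  4.5988] [-0.2823  0.1294  0.028 ]
```

View pics/w6.png

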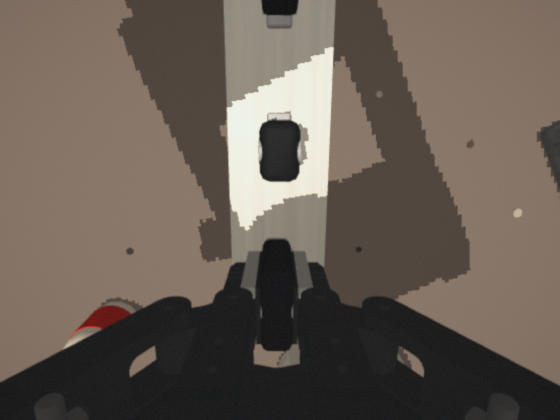

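>>> {"api": "apply_moves", "payload": {"plan": [{"translation": [0, 0, -0.01], "angular": [0, 0, 0], "hand": 0.0}, {"translation": [0, 0, -0.02], "angular": [0, 0, 0], "hand": 0.0}, {"translation": [0, 0, -0.02], "angular": [0, 0, 0], "hand": 0.0}, {"translation": [0, 0, -0.02], "angular": [0, 0, 0], "hand": 0.0}, {"translation": [0, 0, -0.03], "angular": [0, 0, 0], "hand": 0.0}, {"translation": [0, 0, -0.04], "angular": [0, 0, 0], "hand": 0.0}, {"translation": [0, 0, -0.04], "angular": [0, 0, 0], "hand": 0.0}, {"translation": [0, 0, -0.02], "angular": [0, 0, 0], "hand": 0.0}]}}

```text
time_s: 7.82
eef_pos: [0.5927, 0.3136, 0.2575]
eef_rot: [0.002, 0.089, 0.996, 0.001]
wrist_force: [-0.2, 0.3, -2.1]
opening: 0.132
```

Run:
```python
from h import *
np.set_printoptions(precision=4,suppress=True)
c=snap('wrist','w7.png');c=snap('scene','s7.png'); o=ctrl.get_obs(); print(cur()[0],yaw(),o['opening'],o['wrist_force'],o['torque'])
u,v=proj(c,cur()[0]).astype(int);print(u,v); i=c['img'][v-40:v+40,u-50:u+50]; cv2.imwrite('pics/zs7.png',cv2.resize(i,None,fx=6,fy=6,interpolation=cv2.INTER_CUBIC)[:,:,::-1])
```

```text
[0.593  0.3137 0.2569] 2.962950620896865 0.1350865801115459 [ 0.7964  0.6823 -1.0901] [ 0.0174 -0.0077 -0.0188]
413 195
```

View pics/w7.png

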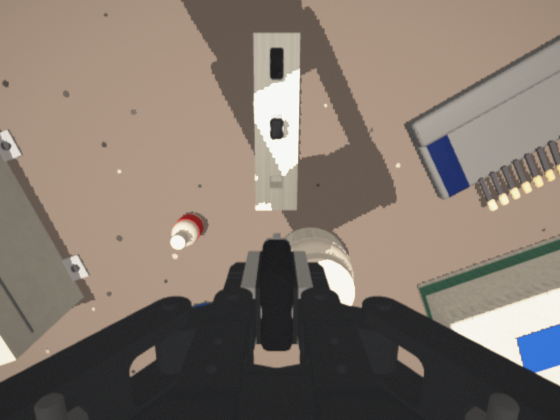

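View pics/zs7.png

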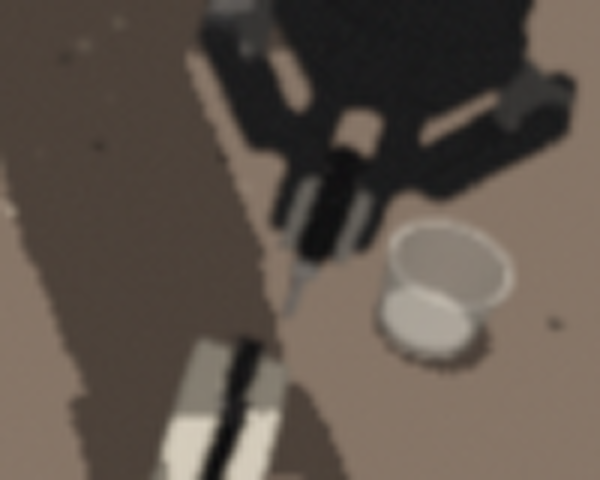

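Run:
```python
from h import *
c=load('w7')
i=c['img'][222:272,247:307]; cv2.imwrite('pics/zw7.png',cv2.resize(i,None,fx=10,fy=10,interpolation=cv2.INTER_CUBIC)[:,:,::-1])
```

```text
(no output)
```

View pics/zw7.png

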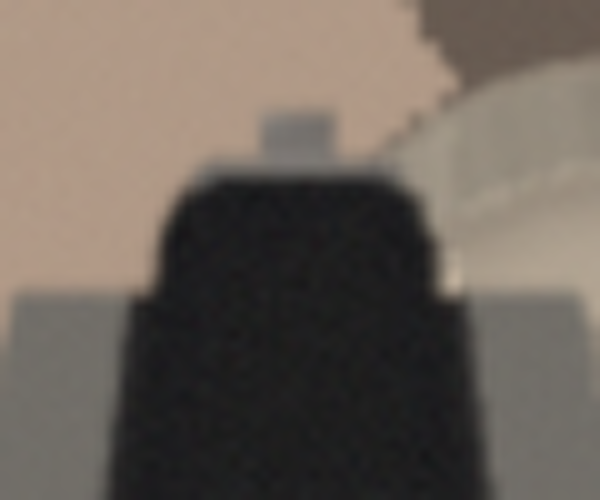

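Run:
```python
from h import *
np.set_printoptions(precision=4,suppress=True)
c=load('w7');s=load('s7');p,r=cur()
T=lambda x,y,z:p+r.apply([x,y,z])
for n,q in dict(taper=(.005,0,.038),tip=(.001,0,.045),tipc=(0,0,.045),collarbot=(.012,0,.011),collartop=(.012,0,.004),headbot=(.016,0,0),headtopnear=(.016,0,-.036),headtopfar=(-.016,0,-.036)).items(): print(n,proj(c,T(*q)),proj(s,T(*q)))
# measured
q,res=tri((c,276.3,233),(s,411,207.5)); print(q,res,r.inv().apply(q-p))
g=cv2.cvtColor(c['img'],cv2.COLOR_RGB2GRAY); print(g[330:365,277])
```

```text
taper [275.6681 232.6438] [409.8905 205.2654]
tip [275.6977 235.3474] [408.8056 208.429 ]
tipc [275.6991 236.9826] [408.7292 208.719 ]
collarbot [275.5436 236.787 ] [413.505  195.3014]
collartop [275.5079 241.8697] [414.3262 193.1845]
headbot [275.4773 236.4516] [415.0966 190.8208]
headtopnear [275.2116 271.3384] [419.4901 179.4843]
headtopfar [275.3144 352.1211] [417.0958 188.8281]
[0.5904 0.3165 0.2147] [array([3.2, 0.2]), array([-0.8, -0.3])] [0.0033 0.0022 0.0422]
[ 34  30  33  33  33  33  35  33  33  33  33  32  33  33  34  29  32  32
  33  32  54 124 152 155 155 156 155 155 156 155 155 155 154 154 155]
```

Run:
```python
from h import *
np.set_printoptions(precision=4,suppress=True)
print(delta([.541,-.138,.26]),yaw(),np.pi+.186-yaw())
```

```text
[-0.0291 -0.4537 -0.0042] 2.962950620896865 0.3646420326929283
```

>>> {"api": "apply_moves", "payload": {"plan": [{"translation": [-0.003, -0.045, -0.001], "angular": [0, 0, 0], "hand": 0.0}, {"translation": [-0.003, -0.045, -0.001], "angular": [0, 0, 0], "hand": 0.0}, {"translation": [-0.003, -0.045, -0.001], "angular": [0, 0, 0], "hand": 0.0}, {"translation": [-0.003, -0.045, -0.001], "angular": [0, 0, 0], "hand": 0.0}, {"translation": [-0.003, -0.045, 0], "angular": [0, 0, 0], "hand": 0.0}, {"translation": [-0.003, -0.045, 0], "angular": [0, 0, 0], "hand": 0.0}, {"translation": [-0.003, -0.045, 0], "angular": [0, 0, 0], "hand": 0.0}, {"translation": [-0.003, -0.045, 0], "angular": [0, 0, 0], "hand": 0.0}, {"translation": [-0.003, -0.045, 0], "angular": [0, 0, 0], "hand": 0.0}, {"translation": [-0.002, -0.048, 0], "angular": [0, 0, 0], "hand": 0.0}]}}

```text
time_s: 9.18
eef_pos: [0.5385, -0.1386, 0.2551]
eef_rot: [-0.002, 0.089, 0.996, 0.001]
wrist_force: [0.3, -0.4, -0.4]
opening: 0.131
```

>>> {"api": "apply_moves", "payload": {"plan": [{"translation": [0, 0, 0], "angular": [0, 0, -0.122], "hand": 0.0}, {"translation": [0, 0, 0], "angular": [0, 0, -0.122], "hand": 0.0}, {"translation": [0, 0, 0], "angular": [0, 0, -0.121], "hand": 0.0}, {"translation": [0, 0, 0], "angular": [0, 0, 0], "hand": 0.0}, {"translation": [0, 0, 0], "angular": [0, 0, 0], "hand": 0.0}, {"translation": [0, 0, 0], "angular": [0, 0, 0], "hand": 0.0}]}}

```text
time_s: 9.93
eef_pos: [0.5396, -0.1376, 0.2569]
eef_rot: [-0.0, -0.092, 0.996, 0.0]
wrist_force: [0.2, 0.2, -0.6]
opening: 0.132
```

Run:
```python
from h import *
np.set_printoptions(precision=4,suppress=True)
c=snap('wrist','w8.png'); o=ctrl.get_obs(); print(cur()[0],o['eef_rot'],yaw(),o['opening'],o['q'],o['dq'])
i=c['img'][170:260,217:337]; cv2.imwrite('pics/zw8.png',cv2.resize(i,None,fx=6,fy=6,interpolation=cv2.INTER_CUBIC)[:,:,::-1])
```

```text
[ 0.5397 -0.1377  0.257 ] [-0.0001 -0.0925  0.9957  0.0001] -2.956261178660198 0.13420097922762173 [-0.4629  0.1197  1.6236  0.      1.3987 -2.219 ] [ 0.0005 -0.0015 -0.0032  0.0007  0.0004 -0.0043]
```

View pics/zw8.png

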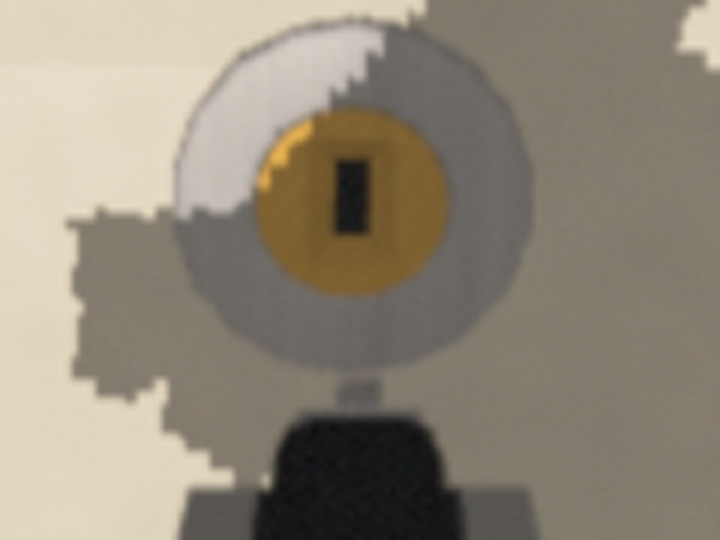

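Run:
```python
from h import *
np.set_printoptions(precision=4,suppress=True)
t=load('top0');s=load('scene0');w2=load('w2')
c=load('w8');p,r=cur()
b=brass(c,(247,180,307,225)); print(b); L=onz(c,*b[0],.126); print(L,onz(w2,*brass(w2,(235,100,295,160))[0],.126))
print(tri((c,*b[0]),(w2,*brass(w2,(235,100,295,160))[0])))
P,ce,sz,bx=slot(c,b[0],11,.122); print(ce,sz)
d=bx[1]-bx[0] if np.linalg.norm(bx[1]-bx[0])>np.linalg.norm(bx[2]-bx[1]) else bx[2]-bx[1]; print('slot yaw',np.arctan2(d[1],d[0]),yaw()+np.pi)
print('delta',delta([L[0],L[1],.186]), r.inv().apply(np.r_[ce,.186]-p))
# key u at present
g=c['img'][234:240,265:290].astype(int).sum(2); print(g)
print(proj(c,p+r.apply([.005,0,.038])))
```

```text
((275.05778884887695, 203.15272331237793), (30.69431495666504, 31.44819450378418), 93.45851135253906)
[ 0.5407 -0.138   0.126 ] [ 0.5411 -0.1379  0.126 ]
(array([ 0.5411, -0.1379,  0.1243]), [array([0.1, 0. ]), array([0.1, 0. ])])
[ 0.5409 -0.1379] [10.4672  4.68  ]
slot yaw 0.18167394 0.1853314749295949
delta [-0.0009 -0.0005  0.071 ] [-0.0012 -0.0005  0.071 ]
[[364 364 368 367 371 365 364 353 321 287 280 275 267 260 267 306 358 363
  366 364 364 363 362 362 362]
 [368 365 369 366 367 365 365 343 299 273 267 267 264 263 269 307 357 365
  361 364 362 365 363 361 362]
 [364 364 364 367 365 364 360 345 292 270 273 272 268 267 275 311 361 359
  361 362 360 362 362 358 359]
 [364 359 356 349 346 346 343 332 302 288 294 290 284 286 288 312 339 344
  345 347 338 344 358 358 361]
 [359 330 304 289 291 294 288 291 282 278 282 275 275 274 277 283 292 289
  292 296 294 302 334 353 358]
 [338 295 248 218 192 192 190 190 189 188 196 189 189 188 187 189 188 188
  193 204 215 254 311 352 355]]
[275.4213 232.5171]
```

>>> {"api": "apply_moves", "payload": {"plan": [{"translation": [-0.0011, -0.001, 0.02], "angular": [0, 0, 0], "hand": 0.0}, {"translation": [0, 0, 0.03], "angular": [0, 0, 0], "hand": 0.0}, {"translation": [0, 0, 0.02], "angular": [0, 0, 0], "hand": 0.0}, {"translation": [0, 0, 0.01], "angular": [0, 0, 0], "hand": 0.0}, {"translation": [0, 0, 0], "angular": [0, 0, 0], "hand": 0.0}, {"translation": [0, 0, 0], "angular": [0, 0, 0], "hand": 0.0}]}}

```text
time_s: 10.72
eef_pos: [0.5417, -0.1389, 0.1784]
eef_rot: [0.001, -0.093, 0.996, -0.0]
wrist_force: [0.0, 0.3, 0.0]
opening: 0.131
```

Run:
```python
from h import *
np.set_printoptions(precision=4,suppress=True)
c=snap('wrist','w9.png'); o=ctrl.get_obs(); print(cur()[0],yaw()+np.pi,o['wrist_force']); print(delta([.5409,-.1379,.137]))
s=snap('scene','s9.png')
a=cv2.resize(c['img'][200:270,227:327],None,fx=5,fy=5,interpolation=cv2.INTER_CUBIC)
b=cv2.resize(s['img'][150:220,200:260],None,fx=5,fy=5,interpolation=cv2.INTER_CUBIC)
cv2.imwrite('pics/z9.png',np.hstack([a,b])[:,:,::-1])
```

```text
[ 0.5417 -0.1389  0.1784] 0.1861509350170123 [-0.6582  0.4848 -0.1521]
[0.0007 0.0012 0.0414]
```

View pics/z9.png

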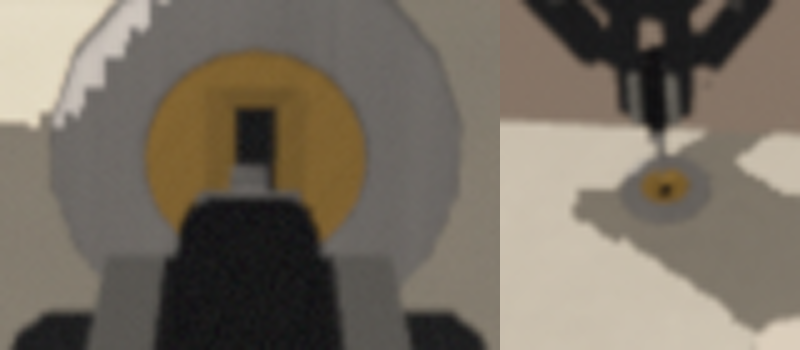

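>>> {"api": "apply_moves", "payload": {"plan": [{"translation": [0, 0.0007, 0.003], "angular": [0, 0, 0], "hand": 0.0}, {"translation": [0, 0, 0.003], "angular": [0, 0, 0], "hand": 0.0}, {"translation": [0, 0, 0.003], "angular": [0, 0, 0], "hand": 0.0}, {"translation": [0, 0, 0.003], "angular": [0, 0, 0], "hand": 0.0}, {"translation": [0, 0, 0.003], "angular": [0, 0, 0], "hand": 0.0}, {"translation": [0, 0, 0], "angular": [0, 0, 0], "hand": 0.0}]}}

```text
time_s: 11.58
eef_pos: [0.5407, -0.1378, 0.1619]
eef_rot: [-0.0, -0.093, 0.996, 0.0]
wrist_force: [-0.2, -0.5, -0.9]
opening: 0.134
```

Run:
```python
from h import *
np.set_printoptions(precision=4,suppress=True)
c=snap('wrist','w10.png'); o=ctrl.get_obs(); print(cur()[0],yaw()+np.pi,o['wrist_force'],o['torque'],o['opening']); print(delta([.5409,-.1379,.137]))
s=snap('scene','s10.png')
a=cv2.resize(c['img'][200:270,227:327],None,fx=5,fy=5,interpolation=cv2.INTER_CUBIC)
b=cv2.resize(s['img'][150:220,200:260],None,fx=5,fy=5,interpolation=cv2.INTER_CUBIC)
cv2.imwrite('pics/z10.png',np.hstack([a,b])[:,:,::-1])
```

```text
[ 0.5408 -0.1378  0.1621] 0.18621690801702773 [-0.2131 -0.76   -0.0345] [ 0.0225 -0.015   0.0208] 0.1327641758355907
[-0.0001 -0.0001  0.0251]
```

View pics/z10.png

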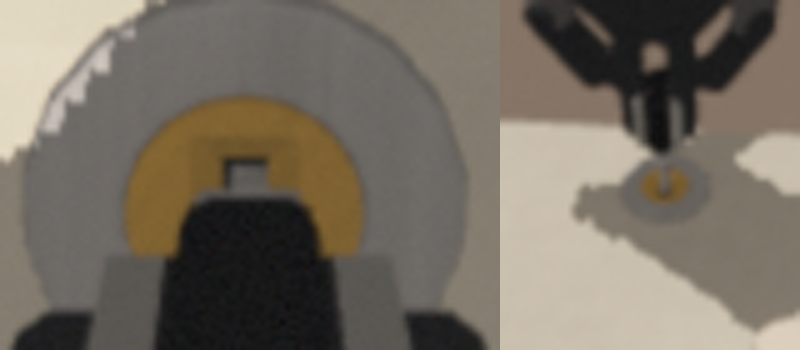

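>>> {"api": "apply_moves", "payload": {"plan": [{"translation": [0, -0.0004, 0.002], "angular": [0, 0, 0], "hand": 0.0}, {"translation": [0, 0, 0.002], "angular": [0, 0, 0], "hand": 0.0}, {"translation": [0, 0, 0.002], "angular": [0, 0, 0], "hand": 0.0}, {"translation": [0, 0, 0], "angular": [0, 0, 0], "hand": 0.0}]}}

```text
time_s: 12.18
eef_pos: [0.5408, -0.1385, 0.1564]
eef_rot: [-0.0, -0.093, 0.996, -0.0]
wrist_force: [-2.3, -0.4, 2.9]
opening: 0.126
```

```bash
cat > st.py <<'E'
from h import *
np.set_printoptions(precision=4,suppress=True)
import sys
n=sys.argv[1]
c=snap('wrist','w'+n+'.png'); o=ctrl.get_obs(); print(o['time_s'],cur()[0],o['eef_rot'],yaw()+np.pi,o['wrist_force'],o['torque'],o['opening']); print(delta([.5409,-.1379,.137]))
s=snap('scene','s'+n+'.png')
a=cv2.resize(c['img'][200:270,227:327],None,fx=5,fy=5,interpolation=cv2.INTER_CUBIC)
b=cv2.resize(s['img'][150:220,200:260],None,fx=5,fy=5,interpolation=cv2.INTER_CUBIC)
cv2.imwrite('pics/z'+n+'.png',np.hstack([a,b])[:,:,::-1])
E
python3 st.py 11
```

```text
12.225 [ 0.5409 -0.1385  0.1564] [-0.0002 -0.093   0.9957 -0.0001] 0.18624107870368256 [-1.6972 -0.499   2.7335] [-0.1574  0.5078  0.0081] 0.13004923109433106
[-0.0002  0.0005  0.0194]
```

View pics/z11.png

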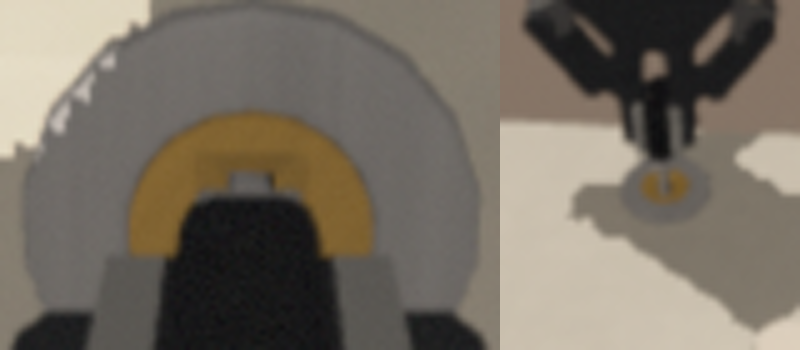

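>>> {"api": "apply_moves", "payload": {"plan": [{"translation": [0.0003, 0.0001, 0.0015], "angular": [0, 0, 0.05], "hand": 0.0}, {"translation": [0, 0, 0.0015], "angular": [0, 0, -0.1], "hand": 0.0}, {"translation": [0, 0, 0.0015], "angular": [0, 0, 0.1], "hand": 0.0}, {"translation": [0, 0, 0.0015], "angular": [0, 0, -0.05], "hand": 0.0}]}}

```text
time_s: 12.78
eef_pos: [0.5413, -0.1385, 0.1511]
eef_rot: [0.001, -0.093, 0.996, -0.0]
wrist_force: [-1.6, 0.0, 6.5]
opening: 0.13
```

```bash
python3 st.py 12
```

```text
12.825 [ 0.5413 -0.1385  0.1509] [ 0.0008 -0.0946  0.9955 -0.0004] 0.18957506260377333 [-0.9604 -0.1869  2.4012] [-0.1828  0.0905 -0.0195] 0.13585883314058705
[0.0003 0.0006 0.0139]
```

View pics/z12.png

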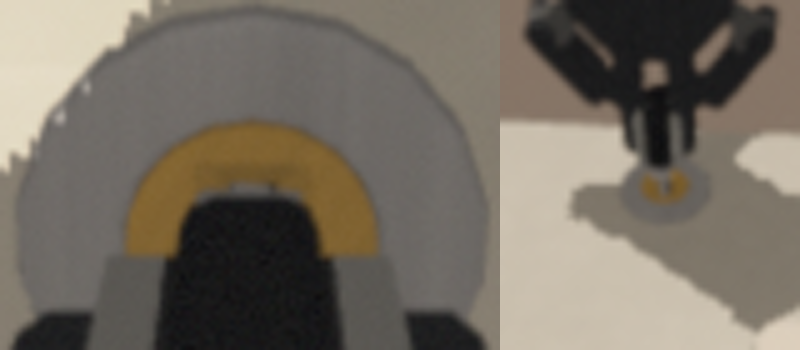

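>>> {"api": "apply_moves", "payload": {"plan": [{"translation": [0, 0, 0.0015], "angular": [0, 0, 0.05], "hand": 0.0}, {"translation": [0, 0, 0.0015], "angular": [0, 0, -0.1], "hand": 0.0}, {"translation": [0, 0, 0.0015], "angular": [0, 0, 0.1], "hand": 0.0}, {"translation": [0, 0, 0.0015], "angular": [0, 0, -0.1], "hand": 0.0}, {"translation": [0, 0, 0.001], "angular": [0, 0, 0.1], "hand": 0.0}, {"translation": [0, 0, 0.001], "angular": [0, 0, -0.05], "hand": 0.0}]}}

```text
time_s: 13.62
eef_pos: [0.5415, -0.1386, 0.1432]
eef_rot: [0.001, -0.093, 0.996, -0.001]
wrist_force: [-0.3, -0.5, 5.2]
opening: 0.134
```

```bash
python3 st.py 13
```

```text
13.675 [ 0.5414 -0.1385  0.143 ] [ 0.0008 -0.0944  0.9955 -0.0005] 0.18907688809306933 [-0.1304 -1.3578  3.2923] [-0.1641  0.1697 -0.0023] 0.1329513602504337
[0.0004 0.0007 0.006 ]
```

View pics/z13.png

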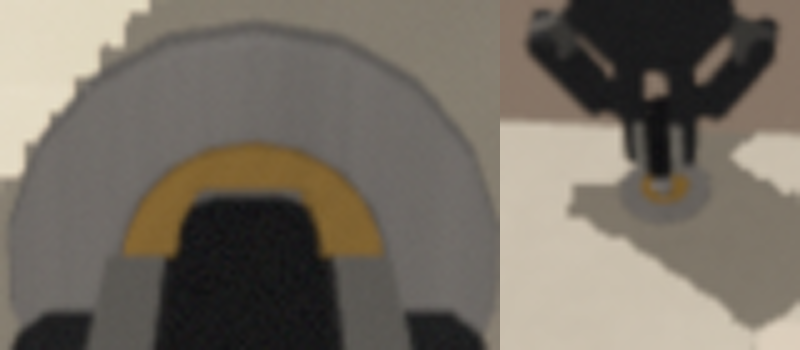

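>>> {"api": "apply_moves", "payload": {"plan": [{"translation": [0, 0, 0.0015], "angular": [0, 0, 0.05], "hand": 0.0}, {"translation": [0, 0, 0.0015], "angular": [0, 0, -0.1], "hand": 0.0}, {"translation": [0, 0, 0.0015], "angular": [0, 0, 0.1], "hand": 0.0}, {"translation": [0, 0, 0.0015], "angular": [0, 0, -0.1], "hand": 0.0}, {"translation": [0, 0, 0.001], "angular": [0, 0, 0.1], "hand": 0.0}, {"translation": [0, 0, 0.0005], "angular": [0, 0, -0.05], "hand": 0.0}, {"translation": [0, 0, 0], "angular": [0, 0, 0], "hand": 0.0}]}}

```text
time_s: 14.6
eef_pos: [0.541, -0.1384, 0.1355]
eef_rot: [0.0, -0.093, 0.996, -0.0]
wrist_force: [-3.0, -0.7, 7.3]
opening: 0.133
```

```bash
python3 st.py 14
```

```text
14.65 [ 0.541  -0.1384  0.1355] [ 0.0004 -0.0925  0.9957 -0.0002] 0.1852699669936273 [-2.4609  0.1143  7.6746] [0.0092 0.4052 0.0433] 0.13605241829582154
[ 0.      0.0005 -0.0015]
```

View pics/z14.png

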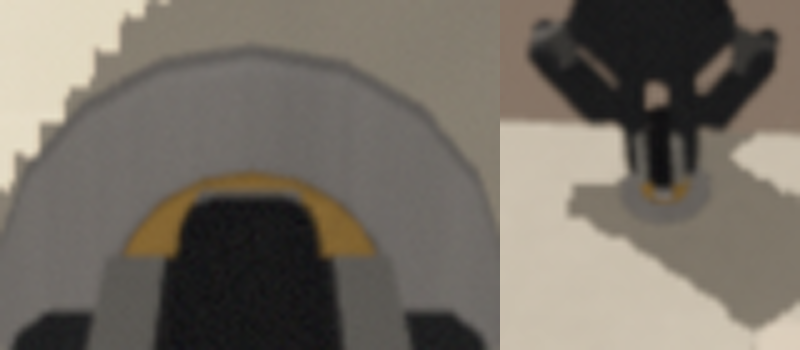

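>>> {"api": "apply_moves", "payload": {"plan": [{"translation": [0, 0, 0.001], "angular": [0, 0, 0.04], "hand": 0.0}, {"translation": [0, 0, 0.001], "angular": [0, 0, -0.08], "hand": 0.0}, {"translation": [0, 0, 0], "angular": [0, 0, 0.04], "hand": 0.0}, {"translation": [0, 0, 0], "angular": [0, 0, 0], "hand": 0.0}]}}

```text
time_s: 15.2
eef_pos: [0.5414, -0.1387, 0.1354]
eef_rot: [0.001, -0.092, 0.996, -0.001]
wrist_force: [-5.8, 1.2, 18.0]
opening: 0.131
```

```bash
python3 st.py 15
```

```text
15.25 [ 0.5413 -0.1386  0.1353] [ 0.0007 -0.0925  0.9957 -0.0006] 0.18526838651764344 [-5.8763  2.167  17.4951] [0.2653 1.2907 0.0073] 0.1347062653129532
[ 0.0003  0.0008 -0.0017]
```

View pics/z15.png

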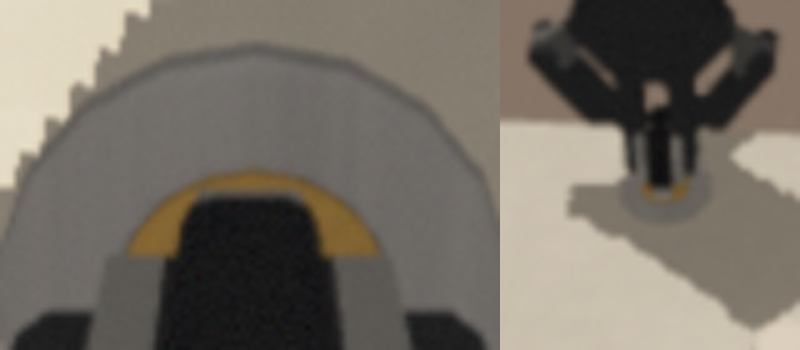

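>>> {"api": "apply_moves", "payload": {"plan": [{"translation": [0.0001, 0, -0.0005], "angular": [0, 0, 0.1], "hand": 0.0}, {"translation": [0.0001, 0, 0], "angular": [0, 0, 0.1], "hand": 0.0}, {"translation": [0, 0, 0], "angular": [0, 0, 0.1], "hand": 0.0}, {"translation": [0.0001, 0, 0], "angular": [0, 0, 0.1], "hand": 0.0}, {"translation": [0, 0, 0], "angular": [0, 0, 0], "hand": 0.0}]}}

```text
time_s: 15.92
eef_pos: [0.5412, -0.1388, 0.1354]
eef_rot: [0.001, 0.108, 0.994, -0.001]
wrist_force: [-5.9, 0.5, 14.9]
opening: 0.128
```

```bash
python3 st.py 16
```

```text
15.975 [ 0.5411 -0.1388  0.1354] [ 0.001   0.1072  0.9942 -0.0006] 6.068281691561163 [-4.9571 -0.0942 15.275 ] [0.1191 0.9586 0.0393] 0.13315983588475827
[ 0.0004  0.0008 -0.0016]
```

View pics/w16.png

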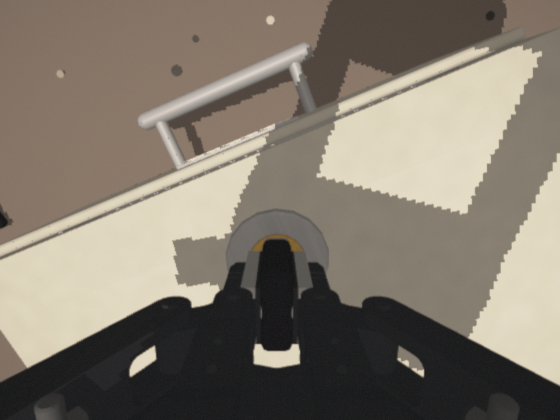

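>>> {"api": "apply_moves", "payload": {"plan": [{"translation": [0.0001, 0, 0], "angular": [0, 0, 0.12], "hand": 0.0}, {"translation": [0, 0, 0], "angular": [0, 0, 0.12], "hand": 0.0}, {"translation": [0.0001, 0, 0], "angular": [0, 0, 0.12], "hand": 0.0}, {"translation": [0, 0, 0], "angular": [0, 0, 0.12], "hand": 0.0}, {"translation": [0.0001, 0, 0], "angular": [0, 0, 0.12], "hand": 0.0}, {"translation": [0, 0, 0], "angular": [0, 0, 0.12], "hand": 0.0}, {"translation": [0.0001, 0, 0], "angular": [0, 0, 0.12], "hand": 0.0}, {"translation": [0, 0, 0], "angular": [0, 0, 0], "hand": 0.0}]}}

```text
time_s: 17.02
eef_pos: [0.5409, -0.1387, 0.1354]
eef_rot: [0.001, 0.504, 0.864, -0.0]
wrist_force: [-4.4, 0.4, 14.9]
opening: 0.136
```

```bash
python3 st.py 17
```

```text
17.075 [ 0.541  -0.1387  0.1354] [ 0.0013  0.5034  0.8641 -0.0001] 5.22819378837692 [-5.0655 -0.0302 13.9873] [0.0848 0.9235 0.0884] 0.1362549180233302
[ 0.0007  0.0003 -0.0016]
```

View pics/w17.png

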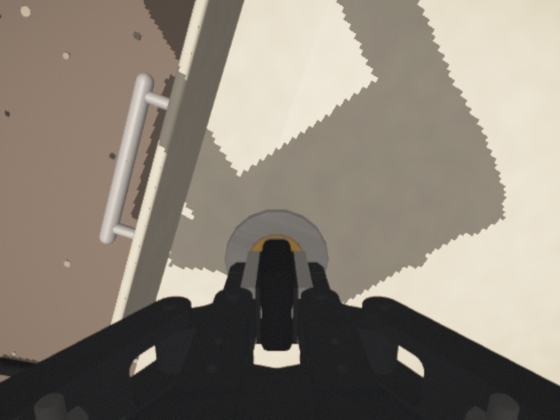

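>>> {"api": "apply_moves", "payload": {"plan": [{"translation": [0.0001, 0, 0], "angular": [0, 0, 0.11], "hand": 0.0}, {"translation": [0, 0, 0], "angular": [0, 0, 0.11], "hand": 0.0}, {"translation": [0.0001, 0, 0], "angular": [0, 0, 0.11], "hand": 0.0}, {"translation": [0, 0, 0], "angular": [0, 0, 0.11], "hand": 0.0}, {"translation": [0, 0, 0], "angular": [0, 0, 0], "hand": 0.0}, {"translation": [0, 0, 0], "angular": [0, 0, 0], "hand": 0.0}]}}

```text
time_s: 17.88
eef_pos: [0.5408, -0.1386, 0.1354]
eef_rot: [0.001, 0.68, 0.733, 0.0]
wrist_force: [-5.1, -0.2, 14.2]
opening: 0.131
```

```bash
python3 st.py 18
python3 - <<'E'
from h import *
c=snap('top','t18.png');a=c['img'][120:270,240:400]; cv2.imwrite('pics/zt18.png',np.hstack([cv2.resize(x,None,fx=2.5,fy=2.5,interpolation=cv2.INTER_CUBIC) for x in (load('top0')['img'][120:270,240:400],a)])[:,:,::-1])
E
```

```text
17.925 [ 0.5408 -0.1386  0.1354] [0.0013 0.6797 0.7335 0.    ] 4.788473410883599 [-5.3783  0.261  14.6898] [-0.0455  0.9652  0.0632] 0.1356668658570039
[ 0.0007  0.0002 -0.0016]
```

View pics/w18.png

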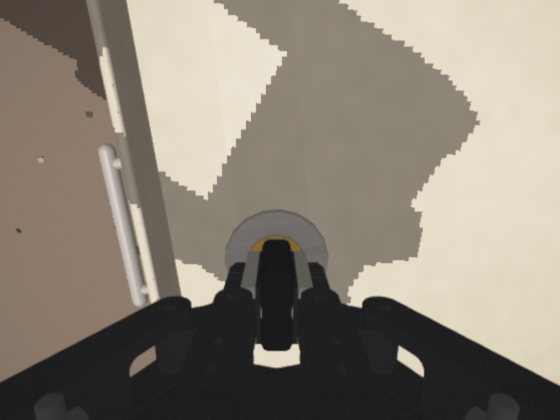

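View pics/zt18.png

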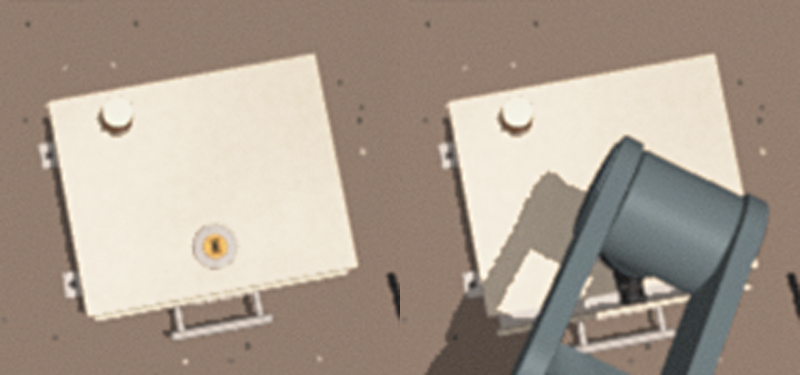

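View pics/s18.png

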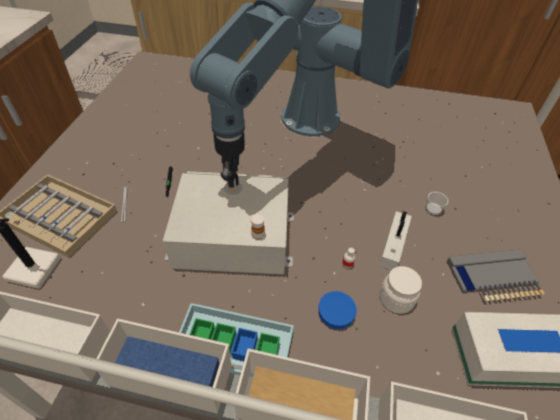

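Run:
```python
from h import *
np.set_printoptions(precision=4,suppress=True)
def hb(f): return load(f)
t0=load('top0');t=load('t18')
# handle outer end pixels (bar left end) at about z=0.06
print(onz(t0,240+172/2.5,120+335/2.5,.06)-onz(t,240+(577-400)/2.5,120+350/2.5,.06))
o=ctrl.get_obs();print(o['dq'],o['wrist_force'],o['torque'],o['q'],o['opening'])
print(ctrl.hand_in())
```

```text
[0.0172 0.0054 0.    ]
[-0.0013  0.0011  0.0002 -0.0009  0.0013 -0.0006] [-5.1983 -0.7759 14.6627] [-0.0419  0.9044  0.0683] [-0.4631  0.2478  1.734  -0.0007  1.1574 -0.539 ] 0.13060627369763197
the job is handed in; nothing more can be done
None
```

The square-headed key is home in the lock and turned about a quarter turn clockwise. The drawer is ajar, and the gripper was still holding the key when I handed in at about 18 s.

Last checks:
- **Key home:** The TCP stopped at z = 0.1354 m and did not go down under about 15 N of push. That puts the collar within about 1 mm of the 126 mm face. The TCP stood within about 1 mm of the measured lock axis, upright.
- **Turn:** The tool turned 1.68 rad clockwise. Allowing for 0.1–0.2 rad of play, the plug should be at about 1.48–1.57 rad. I could not see the plug under the gripper, so this is inferred. The resisting torque of about 0.06–0.09 N m fits the plug's return spring.
- **Drawer:** The handle moved about 17–18 mm out in the top view.
- **Grip:** The opening held steady at about 11 mm on the 12 mm head, and the arm was at rest.
- **Other things:** In the last scene picture, the other two keys and the bottles, jar, cup, tub, pen and tweezers looked unmoved. I did not measure their positions.

Two readings disagreed slightly:
- The top camera put the key block about 3 mm off in y from the wrist camera. I used the wrist values, since two wrist views agreed.
- The TCP reading drifted by up to about 1 mm from the commanded position, so I corrected the sideways position from the wrist picture during insertion.

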